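# Snap the service probe onto the tilted board and hold it on

## Task

The control board in the tilting board holder is waiting to be read out: take the cordless service probe out of its charging stand, press its open nose squarely onto the steel service socket on the board until it snaps over the socket's ring of balls, and push it on fully home against the spring contact. The contact only stays closed while it is pushed, so keep hold of the probe and finish with it still pressed home; press no harder than that takes, as the board must not be cracked or turned in its holder, and leave everything else on the bench where it is.

Things in the scene. Friction and masses are not known exactly. Their poses are not given: they have to be found in the camera images.
- probe_center (a point): centre (half-way up) of the loose service probe, 100 mm tall, 0.13 to 0.21 kg, standing nose down in one bay of the charging stand; z points up, away from the nose. From 29 mm above the nose's rim to the top: a flat-sided grey handle, 36 mm along x by 28 mm along y, both pairs of sides fit to grip. Below it: the round steel nose
- probe_grip (a point): on the probe's axis, 28 mm above probe_center and 22 mm below its top, between the ribs where a hand takes it: the place to grip; same axes
- probe_mouth (a point): centre of the mouth of the probe's nose, in the plane of its rim, 50 mm below probe_center, same axes. The nose is 34 mm across, its bore 21 mm deep; a rolled lip (centred 3 mm above the rim) leaves an opening of 20 mm
- socket (a point): seat of the service socket: centre of the upper face of its round steel flange (36 mm across) on the board. z points out along the socket's axis, square to the board, which is tilted 14 to 32 degrees, roughly towards the robot. On the seat stands a steel barrel, 15 mm across, 18.5 mm high, with a bevelled end. Within 30 mm of the axis nothing else on the board is over 15 mm tall
- socket_balls (a point): on the socket's axis, 11.5 mm above the seat, level with the four spring balls that stand 4.4 mm out of the barrel's sides; axes as for socket. The probe goes on in any turn about z: its lip meets the balls with the rim about 12.5 mm above the seat and snaps past them at about 8 mm (a push of about 10 N)
- contact_tip (a point): tip of the brass spring contact (7 mm across) that stands out of the middle of the barrel, 25.5 mm above the seat when free; axes as for socket. The nose meets it with its rim 4.5 mm above the seat; fully home (rim on the flange) it pushes back with about 7 N. Let go, the probe springs back 2 to 5 mm, hangs loosely on the balls and may drop off
- contact (a joint): how far the spring contact is pushed in, m: 0 free, about 0.0045 with the probe fully home; force 0.7 N at first touch plus 1.4 N per mm
- board: green circuit board 100 x 144 x 3 mm held by its two short sides in the jaws of the board holder, its pivot axis 110 mm above the table; origin on the pivot axis in the middle of the board, z square to the board. It carries the socket, and capacitors, a heatsink and connectors up to 20 mm tall. Locked: it must not be turned
- stand: black charging stand fixed to the table, 74 x 190 x 34 mm, origin under its centre; two square bays 110 mm apart along its y (37 mm wide, floor 10 mm above the table): the probe stands in one, the torch in the other
- torch: round inspection torch, 33 mm across at the foot, 25 mm above, 98 mm tall, standing in the other bay; bystander; origin under its foot
- flux_bottle: white bottle with a pointed spout, 42 mm across, 134 mm tall; bystander; origin under its foot
- multimeter: hand multimeter lying flat, 150 x 74 x 42 mm; bystander; origin under its centre
- phone: opened phone lying flat, 148 x 72 x 10 mm; bystander; origin under its centre
- solder_spool: spool of solder standing on its flange, 54 mm across, 36 mm tall; bystander; origin under its centre
- screwdriver: screwdriver lying flat, 160 mm long along x; bystander; origin under it
- solder_sucker: desoldering pump lying flat, about 215 mm long along x, 20 mm thick; bystander; origin under its middle

How it is judged (in metres and radians):
On the way, in this order (a step that is already met when the one before it is completed fails the run):
1. the probe is lifted clear of its stand in the gripper (contact force between the fingers and probe above 1 N and height (world z) of probe_mouth above 0.05 m), for 0.1 s.
2. the nose has snapped over the balls of the socket, squarely (z of probe_mouth in the frame of socket below 0.0055 m and distance between probe_mouth and socket below 0.0075 m and angle between the z axis of probe_mouth and the z axis of socket, either way round below 0.15 rad), for 0.05 s.
At the end, for the whole second after the job is handed in: the probe sits on the socket, snapped on and pushed home: mouth centre within 2 mm of the seat along the axis and 5 mm in all, square to it within 0.12 rad, spring contact pushed in more than 2.6 mm, the fingers still gripping the probe with more than 2 N, nothing moving (z of probe_mouth in the frame of socket below 0.002 m and distance between probe_mouth and socket below 0.005 m and angle between the z axis of probe_mouth and the z axis of socket, either way round below 0.12 rad and value of joint contact above 0.0026 m and contact force between the fingers and probe above 2 N and linear speed of probe below 0.01 m/s); the arm keeps its last pose, push and grip.
It fails at once if the board is pressed with more than 70 N (contact force between probe and board above 70 N).
It fails at once if the robot hits the board (contact force between the arm and board above 15 N).
It fails at once if the board is turned in its holder (distance of socket from where it was at the start of the episode above 0.005 m).
It fails at once if a bystander is pushed more than 25 mm (distance of any of torch, flux_bottle, multimeter, phone, solder_spool, screwdriver, solder_sucker from where it was at the start of the episode above 0.025 m).
It also fails if it takes over 40 s, if anything falls off the work surface, if the arm or the gripper's body presses on something with over 40 N, if the wrist force passes 120 N, or if a joint passes its speed limit or range.

## Robot

A 6-joint arm with a two-finger parallel gripper is mounted at the origin on the work surface. World frame = base frame: x ahead of the robot, y to its left, z up, the work surface at z = 0. Lengths are in mm, angles in degrees, forces in N, time in s.
With the tool pointing down it reaches from about 350 to 850 mm from the base axis. Payload 8.1 kg.
Tool frame: the origin (TCP) lies between the finger pads; the fingertips stand 17 mm ahead of it and the grasp point (between the pads) lies 2 mm behind it; z points along the fingers, y is the line along which they close (so a half turn about z gives the same grasp; the last joint's range is limited). The gripper opens to 85 mm and grips with 20 to 120 N. Pads are 22 mm wide; open, the fingers measure 114 mm over their backs; the gripper's body (76 mm by 85 mm) begins 54 mm behind the grasp point. The pads swing forward as they close: fully open they stand 13 mm farther back than shut.
Start: joints at [-76.341, 7.471, 85.268, -0, 87.261, -4.893], TCP at [190.923, -568.818, 248.292] pointing down, gripper open.
Joint ranges: [-169.43, 169.43], [-51.17, 129.36], [1.28, 143.12], [-76.62, 256.62], [0, 156.53], [-152.29, 152.29]. Speed limits (degrees/s): [136.94, 136.94, 159.86, 180, 180, 180].

## Interface

Orientations are given as [roll, pitch, yaw] about the fixed x, y, z axes, in that order (R = Rz(yaw) Ry(pitch) Rx(roll)).
In Python, from bench import sense, snapshot, hand_in, trace, place_of gives the robot as it stands.
- The arm moves only by the shell command python3 -m handwheel 'ROWS' [FORCE]. ROWS is JSON, a list of rows, each a list of 7 numbers: the opening, from -1 (shut) to 1 (fully open), then the shift along the tool's x, y, z in cm, then the turn, a rotation vector about the tool's x, y, z in rad. A call has 1 to 12 rows; each row shifts and turns the commanded pose from where the row before left it, along the tool's axes as they then stand; what a row does not reach is not made up. A row lasts 1/12 s, in which the tool goes at most 41.7 mm and 7.16 degrees, less where a joint would pass 70% of its speed; a pose out of reach is approached as far as the arm can. A call with a gripper value outside its range is refused whole. The fingers move at their own pace and stop on an object; FORCE is the grip in N (left out, the last holds). Time passes only in rows, so rows that do not move let the fingers close. It gives the time, the measured TCP pose, the force, the opening and the grip force at its end, in the units of the state.
- sense(): the state, without advancing time (a new reading comes with each control period).
- snapshot(name): name is "scene" or "top" or "wrist"; returns a dict with "image" (384x512x3 uint8, red, green, blue), "intrinsics" (3x3 intrinsics, pixels), "k1" (the pictures are not rectified: a ray, as slopes to the right and down, at radius r is drawn at 1 + k1 r^2 times it, then the intrinsics apply), "R" (3x3) and "t" (3): a world point X has camera coordinates R X + t. Camera axes: x right, y down, z forward; pixel columns grow to the right and rows downward; lengths in mm; the calibration is good to about 2 mm. A picture is of the moment at which its call begins. There is no depth.
- hand_in(): hands the job in; it is judged then, once.
Trained networks look in a picture, given as the dict that the camera call returned (one of the last four; its "shot" number tells which), for a name from the list of things; names that differ only in an ending like _2 or _b are one class to them, and where a whole thing is asked for, a point or a joint stands for the part that bears it (a point fixed in the world has none). Each returns a list of dicts, best first, with "conf" (0 to 1); they miss things now and then, are a little off and sometimes report something else, mostly with a low value. They report only what shows in the picture. A call takes as long as a camera call.
- trace(picture, query): "pixels" (384x512 bool, what is visible of it).
- place_of(picture, query): "location" ([x, y, z] in mm, in world coordinates, good to about 4 mm: a listed point, or the origin of a listed thing).
The state is a dict: "time": time; "joint_pos": joint angles; "qd": joint speeds; "joint_efforts": joint torques, N m; "tool_pos": TCP position; "tcp_rot": TCP orientation; "ft_force": force on the tool from outside, world axes, zero at the start; "wrist_torque": the same for the moment, N m; "finger_gap": finger opening in mm; "grip_force": force on a finger pad.
Only numpy, scipy, OpenCV 4.12 (cv2) and the standard library are available. Lean on these libraries where they do the work, as an engineer would, in place of code of your own. Each camera call takes 0.05 s, during which the arm holds its last target. There are 200 camera calls.

## Working session

There is one attempt and no reset: what is moved stays moved. The work goes in short steps, Python scripts to look and compute and a shell command to move; the robot and the scene stay as the last step left them, time stands still between calls to the robot, and variables do not carry over. Pictures are saved under pics/ and viewed, at most 10 in all, crops included, and the job is handed in when it is done.

```bash
mkdir -p pics; cat > h.py <<'E'
import numpy as np, cv2
from scipy.spatial.transform import Rotation as Ro
from bench import sense, snapshot, hand_in, trace, place_of
def save(s,n): cv2.imwrite(f'pics/{n}.png', s['image'][:,:,::-1])
def proj(s,X):
    c=np.atleast_2d(X)@np.array(s['R']).T+np.array(s['t']); p=c[:,:2]/c[:,2:]
    p=p*(1+s['k1']*(p**2).sum(1,keepdims=True)); K=np.array(s['intrinsics'])
    return p@K[:2,:2].T+K[:2,2]
def tool():
    s=sense(); return np.array(s['tool_pos']), Ro.from_euler('xyz',s['tcp_rot'],degrees=True), s
E
python3 - <<'E'
from h import *
np.set_printoptions(precision=1,suppress=True)
for n in ['scene','top']:
    s=snapshot(n); save(s,n); print(n,(-np.array(s['R']).T@np.array(s['t'])))
    for q in ['probe_center','probe_grip','probe_mouth','socket','socket_balls','contact_tip','board','stand','torch','flux_bottle','multimeter','phone','solder_spool','screwdriver','solder_sucker']:
        r=place_of(s,q); print(q,[(np.array(d['location']),round(d['conf'],2)) for d in r[:2]])
print(sense())
E
```

```text
scene [1130.8  383.2 1092.5]
probe_center [(array([486.7, 251.1,  58.8]), 0.54)]
probe_grip [(array([487.1, 250.8,  90.6]), 0.82), (array([689.6,  76.8,   0.5]), 0.34)]
probe_mouth [(array([484.2, 247.1,   9.2]), 0.84)]
socket [(array([ 520. , -184.5,  115.1]), 0.76)]
socket_balls [(array([ 516. , -180.9,  122.8]), 0.82), (array([640.9, 294.2,  -1.4]), 0.62)]
contact_tip [(array([468.9, 195.2,  -1. ]), 0.49)]
board [(array([ 530.2, -193.3,  112.1]), 0.69)]
stand [(array([469.3, 197.6,  -1.7]), 0.85)]
torch [(array([456.9, 145.2,   7.1]), 0.54), (array([ 517.5, -182.9,  112.9]), 0.17)]
flux_bottle [(array([691.6,  78.8,  -3.1]), 0.75), (array([484.4, 247.6,  89.8]), 0.46)]
multimeter [(array([531.3, 455.7,   1.5]), 0.96), (array([472.7, 197.1,   0.7]), 0.68)]
phone [(array([ 518.6, -444.7,    0.7]), 0.58)]
solder_spool [(array([641.2, 295.7,   2.3]), 0.66)]
screwdriver [(array([477. ,  34.7,   0.4]), 0.81)]
solder_sucker [(array([ 738.2, -120.2,   -2. ]), 0.6)]
top [ 473.2   11.  1281.6]
probe_center [(array([484.7, 248.3,  60.8]), 0.42)]
probe_grip [(array([484. , 248.5,  84.7]), 0.4
[... 532 characters left out ...]
ay([ 510.3, -185.8,  123.1]), 0.22)]
phone [(array([ 519.5, -442.8,    5.1]), 0.81)]
solder_spool [(array([647.5, 299.6,  -2. ]), 0.77)]
screwdriver [(array([478.1,  33.2,   0.6]), 0.5)]
solder_sucker [(array([ 744.2, -125.9,    0.5]), 0.53), (array([646.2, 298.5,  -4.1]), 0.43)]
{'time': 1.6, 'joint_pos': array([-76.3,   7.5,  85.3,   0. ,  87.3,  -4.9]), 'qd': array([ 0. ,  0. ,  0. , -0.1,  0. , -0. ]), 'joint_efforts': array([  0. , -56.9, -50.1,  -0. ,   0. ,  -0. ]), 'tool_pos': array([ 190.9, -568.8,  248.3]), 'tcp_rot': array([-180. ,   -0. ,   18.6]), 'ft_force': array([ 0.9, -0.4,  0.8]), 'wrist_torque': array([-0.1, -0. ,  0. ]), 'grip_force': 0.0, 'finger_gap': 85.48561578424923}
```

```bash
python3 - <<'E'
import cv2,numpy as np
a=cv2.imread('pics/top.png');b=cv2.imread('pics/scene.png')
cv2.imwrite('pics/top2.png',cv2.resize(a,(800,600)));cv2.imwrite('pics/scene2.png',cv2.resize(b,(800,600)))
E
```

```text
(no output)
```

View pics/top2.png

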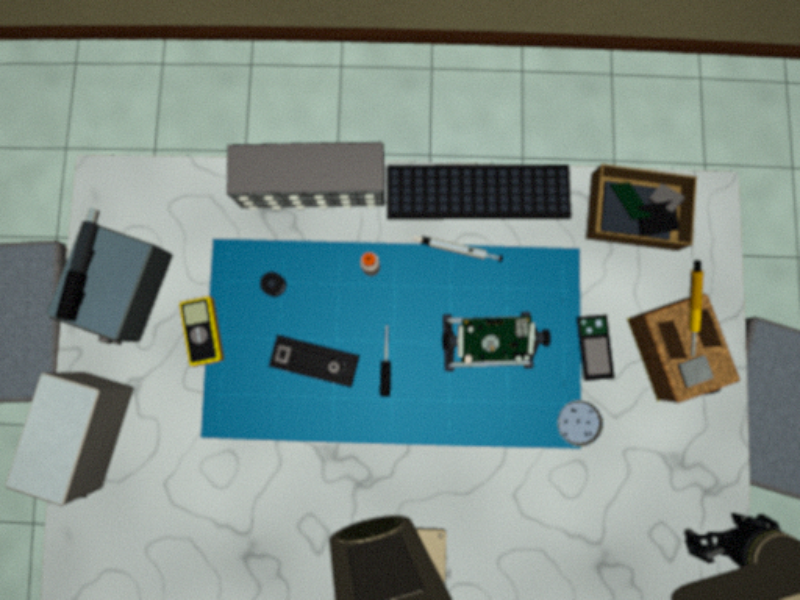

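View pics/scene2.png

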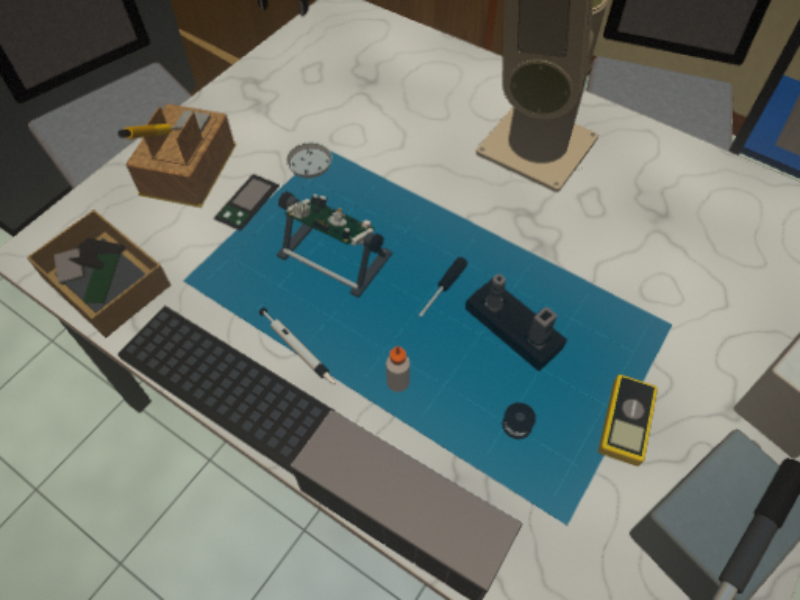

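```bash
cat >> h.py <<'E'
def plan(p1,R1,n,p0=None,R0=None):
    "constant row (cm, rad) repeated n times from the present pose to p1,R1"
    p,R,_=tool(); p0=p if p0 is None else p0; R0=R if R0 is None else R0
    w=(R0.inv()*R1).as_rotvec()/n
    S=sum((R0*Ro.from_rotvec(k*w)).as_matrix() for k in range(n))
    d=np.linalg.solve(S,np.array(p1,float)-p0)/10
    print('row',np.round(np.r_[d,w],4).tolist(),'x',n,'mm/row %.1f deg/row %.2f'%(10*np.linalg.norm(d),np.degrees(np.linalg.norm(w))))
def E(r,p,y): return Ro.from_euler('xyz',[r,p,y],degrees=True)
E
python3 - <<'E'
from h import *
plan([430,-195,340],E(180,0,45),12)
E
```

```text
row [3.332, -1.6775, -0.7643, -0.0, -0.0, -0.0385] x 12 mm/row 38.1 deg/row 2.20
```

```bash
python3 -m handwheel '[[1,3.33,-1.68,-0.76,0,0,-0.038],[1,3.33,-1.68,-0.76,0,0,-0.038],[1,3.33,-1.68,-0.76,0,0,-0.038],[1,3.33,-1.68,-0.76,0,0,-0.038],[1,3.33,-1.68,-0.76,0,0,-0.038],[1,3.33,-1.68,-0.76,0,0,-0.038],[1,3.33,-1.68,-0.76,0,0,-0.038],[1,3.33,-1.68,-0.76,0,0,-0.038],[1,3.33,-1.68,-0.76,0,0,-0.038],[1,3.33,-1.68,-0.76,0,0,-0.038],[1,3.33,-1.68,-0.76,0,0,-0.038],[1,3.33,-1.68,-0.76,0,0,-0.038]]'
python3 - <<'E'
from h import *
s=snapshot('wrist'); save(s,'w1'); C=-s['R'].T@s['t']; print('cam',C,s['R'][2])
print(tool()[0],tool()[2]['tcp_rot'],tool()[2]['joint_pos'])
for q in ['socket','socket_balls','contact_tip','board']: print(q,[(np.round(d['location'],1),round(d['conf'],2)) for d in place_of(s,q)[:2]])
E
```

```text
time: 2.6
tool_pos: [431.1, -193.7, 340.0]
tcp_rot: [180.0, -0.0, 44.8]
ft_force: [1.0, -0.4, 0.4]
finger_gap: 85.6
grip_force: 0.0
cam [ 490.86908873 -133.84039828  466.35755143] [-0.23140582 -0.23109193 -0.9450121 ]
[ 433.57688577 -188.34279855  342.06441327] [179.91696073  -0.26159059  45.18393074] [-29.86891937 -13.75724694  96.04224276   0.23335308  97.56724003
  14.97836795]
socket [(array([ 513.8, -186.8,  110.6]), 0.74)]
socket_balls [(array([ 511.3, -179.9,  125.2]), 0.8)]
contact_tip [(array([ 502.3, -185.5,  136.3]), 0.61)]
board [(array([ 525.1, -195.9,  109.4]), 0.57)]
```

View pics/w1.png

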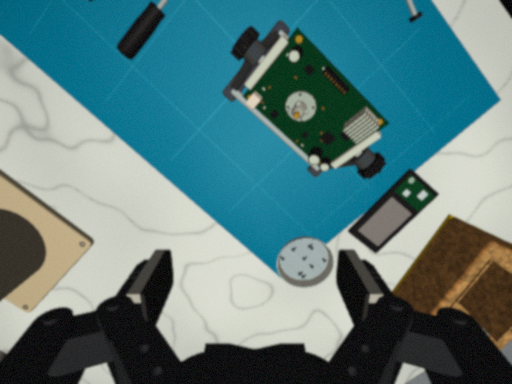

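```bash
python3 -m handwheel '[[1,0.6,0.8,2.2,0,0,0],[1,0.6,0.8,2.2,0,0,0],[1,0.6,0.8,2.2,0,0,0],[1,0.6,0.8,2.2,0,0,0],[1,0.6,0.8,2.2,0,0,0],[1,0,0,0,0,0,0],[1,0,0,0,0,0,0]]'
python3 - <<'E'
from h import *
import pickle
s=snapshot('wrist'); save(s,'w2')
m=trace(s,'board'); msk=m[0]['pixels']; print(m[0]['conf'],msk.sum())
pickle.dump((s,msk),open('w2.pkl','wb'))
t=snapshot('top'); mt=trace(t,'board'); pickle.dump((t,mt[0]['pixels']),open('t.pkl','wb'));print(tool()[0],tool()[2]['tcp_rot'])
for q in ['socket','socket_balls','contact_tip','board']: print(q,[(np.round(d['location'],1),round(d['conf'],2)) for d in place_of(s,q)[:2]])
im=s['image'].copy(); c,_=cv2.findContours(msk.astype(np.uint8),0,1); 
ys,xs=np.where(msk); a,b,e,f=max(xs.min()-40,0),xs.max()+40,max(ys.min()-40,0),ys.max()+40
big=cv2.resize(im[e:f,a:b],None,fx=2.4,fy=2.4,interpolation=2); print('crop',a,e,big.shape)
cv2.drawContours(big,[((k-[a,e])*2.4).astype(int) for k in c],-1,(255,0,0),1)
cv2.imwrite('pics/w2c.png',big[:600,:800,::-1])
E
```

```text
time: 3.43
tool_pos: [478.5, -203.6, 227.6]
tcp_rot: [-179.8, 0.1, 44.6]
ft_force: [-0.2, 0.4, -0.0]
finger_gap: 85.7
grip_force: 0.0
0.95 20269
[ 480.37839819 -203.71191286  231.43013247] [ 1.79848467e+02 -3.91301910e-02  4.46193680e+01]
socket [(array([ 517.5, -187.9,  114.1]), 0.92)]
socket_balls [(array([ 511.3, -181.1,  126.2]), 0.87)]
contact_tip [(array([ 503.6, -181.2,  134.5]), 0.65)]
board [(array([ 525.1, -195.9,  105. ]), 0.84)]
crop 154 0 (643, 674, 3)
```

View pics/w2c.png

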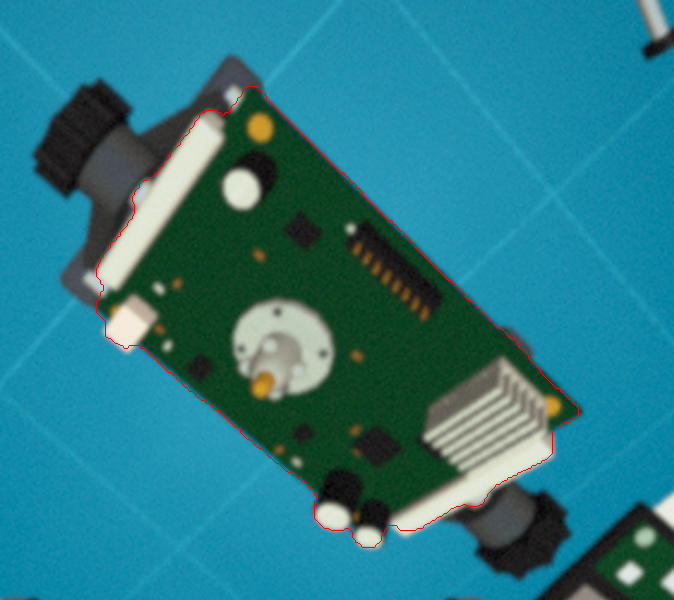

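```bash
cat > fit.py <<'E'
from h import *
import pickle,sys
from scipy.optimize import least_squares
s,msk=pickle.load(open('w2.pkl','rb'))
c=lambda a:np.array(a,float)/2.4+[154,0]
cs,_=cv2.findContours(msk.astype(np.uint8),0,1); con=max(cs,key=len)[:,0].astype(float)
def along(a,b):
    a,b=c(a),c(b); u=(b-a)/np.linalg.norm(b-a); d=con-a; t=d@u; n=np.abs(d@[-u[1],u[0]])
    return con[(t>0)&(t<np.linalg.norm(b-a))&(n<4)]
far=along((285,115),(480,315)); near=along((155,360),(295,475))
hsv=cv2.cvtColor(cv2.GaussianBlur(s['image'],(3,3),0),cv2.COLOR_RGB2HSV)
ctr=c((282,347)); yy,xx=np.mgrid[:384,:512]
fl=((hsv[...,1]<90)&(hsv[...,2]>90)&(np.hypot(xx-ctr[0],yy-ctr[1])<26)).astype(np.uint8)
k,_=cv2.findContours(fl,0,1); k=max(k,key=len)[:,0].astype(float); k=cv2.convexHull(k.astype(np.float32))[:,0].astype(float)
tip=c((262,384)); print(len(far),len(near),'ellipse',cv2.fitEllipse(k.astype(np.float32)))
ph=np.linspace(0,2*np.pi,180)
def pose(q): return Ro.from_euler('ZY',[q[0],-q[1]])     # yaw, tilt towards -x
def res(q,w=1):
    R=pose(q[:2]); M=R.as_matrix(); bo=np.array([q[2],q[3],110+q[7]]); uv=q[4:6]
    sk=bo+M@[uv[0],uv[1],1.5+q[6]]
    circ=proj(s,sk+np.c_[18*np.cos(ph),18*np.sin(ph),0*ph]@M.T)
    rc=[np.linalg.norm(circ-(p+.0),axis=1).min()*np.sign(np.linalg.norm(p-circ.mean(0))-np.linalg.norm(circ-circ.mean(0),axis=1).mean()) for p in k]
    rt=(proj(s,sk+M@[0,0,24.5])[0]-tip)*4
    def line(P,x,z):
        a,b=proj(s,bo+np.array([[x,-50,z],[x,50,z]])@M.T); u=(b-a)/np.linalg.norm(b-a); return (P-a)@[-u[1],u[0]]
    return np.r_[np.array(rc)*.5,rt,line(far,50,-1.5)*.3,line(near,-50,1.5)*.3,(q[6]-3)/1,q[7]*1.0]
best=least_squares(res,[0.1,.4,525,-195,-5,8,3,0],loss='soft_l1'); q=best.x
M=pose(q).as_matrix(); sk=np.array([q[2],q[3],110+q[7]])+M@[q[4],q[5],1.5+q[6]]
if __name__=='__main__':
    print('yaw,tilt',np.degrees(q[:2]),'cost',best.cost,'board',q[2:4],'uv',q[4:6],'h,dz',q[6:]); print('socket',sk,'n',M[:,2],'tip',sk+25.5*M[:,2])
    J=best.jac; C=np.linalg.inv(J.T@J); print('std',np.sqrt(np.diag(C)))
    im=cv2.resize(s['image'],None,fx=3,fy=3)
    for z,col in((0,(255,0,0)),):
        for P in (sk+np.c_[18*np.cos(ph),18*np.sin(ph),0*ph]@M.T, sk+np.c_[7.5*np.cos(ph),7.5*np.sin(ph),0*ph+18]@M.T, np.array([q[2],q[3],110+q[7]])+np.array([[50,-72,1.5],[50,72,1.5],[-50,72,1.5],[-50,-72,1.5]])@M.T):
            cv2.polylines(im,[np.int32(proj(s,P)*3)],True,col,1)
    a,b=np.int32(con.min(0)*3-30),0
    cv2.imwrite('pics/fit.png',im[max(a[1],0):max(a[1],0)+600,a[0]:a[0]+700,::-1])
E
python3 fit.py
```

```text
86 59 ellipse ((271.34576416015625, 144.80792236328125), (41.3403205871582, 44.06034469604492), 122.06759643554688)
yaw,tilt [ 2.94669825 25.07489834] cost 7.085388652153732 board [  628.14879834 -2149.00067795] uv [  -7.23388814 1968.99011947] h,dz [3.92685163 0.53051967]
socket [ 518.08874836 -183.0690325   112.38017432] n [-0.42324229 -0.02178639  0.90575456] tip [ 507.29606996 -183.62458538  135.47691552]
std [8.89910880e-03 3.01886906e-02 1.25177185e+02 2.45383045e+03
 2.13596401e+00 2.45698874e+03 1.50841478e+00 1.18844488e+00]
```

View pics/fit.png

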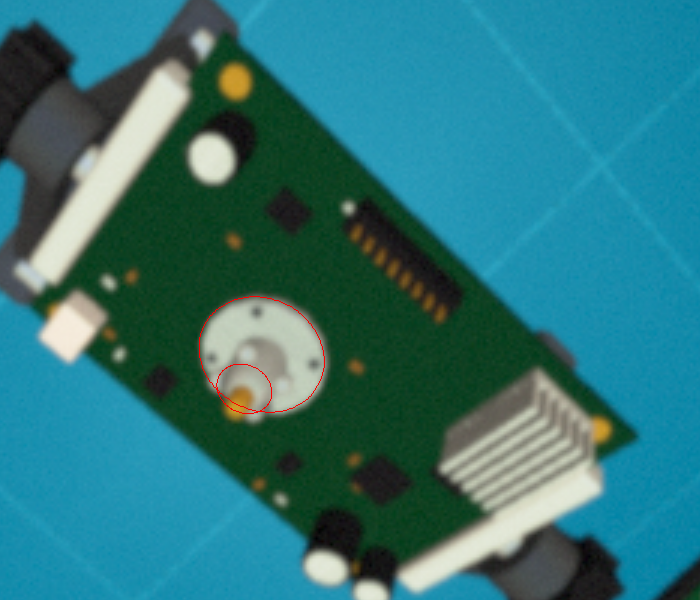

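```bash
python3 - <<'E'
from h import *
plan([480,245,225],E(180,0,75.5),12)
E
```

```text
row [3.2306, -1.96, 0.0455, 0.0002, -0.0, -0.0448] x 12 mm/row 37.8 deg/row 2.57
```

```bash
python3 -m handwheel '[[1,3.23,-1.96,0.05,0,0,-0.045],[1,3.23,-1.96,0.05,0,0,-0.045],[1,3.23,-1.96,0.05,0,0,-0.045],[1,3.23,-1.96,0.05,0,0,-0.045],[1,3.23,-1.96,0.05,0,0,-0.045],[1,3.23,-1.96,0.05,0,0,-0.045],[1,3.23,-1.96,0.05,0,0,-0.045],[1,3.23,-1.96,0.05,0,0,-0.045],[1,3.23,-1.96,0.05,0,0,-0.045],[1,3.23,-1.96,0.05,0,0,-0.045],[1,3.23,-1.96,0.05,0,0,-0.045],[1,3.23,-1.96,0.05,0,0,-0.045]]'
python3 -m handwheel '[[1,0,0,0,0,0,0],[1,0,0,0,0,0,0]]'
python3 - <<'E'
from h import *
print(tool()[0],tool()[2]['tcp_rot'],tool()[2]['joint_pos'])
s=snapshot('wrist'); save(s,'w3')
for q in ['probe_center','probe_grip','probe_mouth','torch','stand']: print(q,[(np.round(d['location'],1),round(d['conf'],2)) for d in place_of(s,q)[:2]])
m=trace(s,'probe_center'); im=s['image'].copy(); print(m[0]['conf'])
yw=np.radians(-14.5)
for g,col in(((485.3,249.7),(255,0,0)),):
  for z in(39,110):
    P=np.array([[18,14,0],[18,-14,0],[-18,-14,0],[-18,14,0]])@np.array([[np.cos(yw),np.sin(yw),0],[-np.sin(yw),np.cos(yw),0],[0,0,1]])+[*g,z]
    cv2.polylines(im,[np.int32(proj(s,P))],True,col,1)
cv2.imwrite('pics/w3o.png',cv2.resize(im[:,:,::-1],(800,600)))
E
```

```text
time: 4.83
tool_pos: [478.8, 247.1, 224.1]
tcp_rot: [179.9, -0.0, 75.8]
ft_force: [0.7, 0.2, -0.8]
finger_gap: 85.0
grip_force: 0.0
time: 5.0
tool_pos: [478.5, 247.0, 223.8]
tcp_rot: [180.0, -0.0, 75.8]
ft_force: [-0.0, -0.2, -0.4]
finger_gap: 85.4
grip_force: 0.0
[478.51046787 247.01929203 223.79240035] [ 1.79982936e+02 -8.87453945e-03  7.58468867e+01] [ 2.18500035e+01 -1.35866421e+00  9.69792237e+01 -2.86513252e-03
  8.43604194e+01  3.60033992e+01]
probe_center [(array([485.5, 250.3,  58.8]), 0.96)]
probe_grip [(array([485.3, 250.5,  93.3]), 0.97)]
probe_mouth [(array([480.7, 248.7,   8.1]), 0.78)]
torch [(array([459.8, 142.5,   7.8]), 0.85), (array([482.9, 246.6,  58.8]), 0.63)]
stand [(array([471.5, 197.5,   2.9]), 0.76), (array([690.6,  75.4,   2. ]), 0.2)]
0.74
```

View pics/w3o.png

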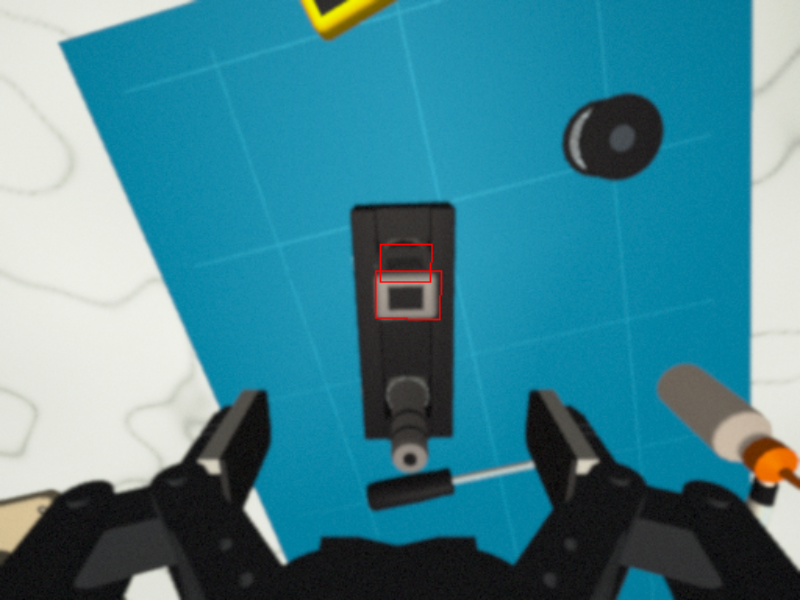

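```bash
python3 -m handwheel '[[1,0.23,0.3,1.8,0,0,0],[1,0.23,0.3,1.8,0,0,0],[1,0,0,1.8,0,0,0],[1,0,0,1.8,0,0,0],[1,0,0,1.8,0,0,0],[1,0,0,1.8,0,0,0],[1,0,0,1.8,0,0,0],[1,0,0,1.18,0,0,0],[1,0,0,0,0,0,0]]'
python3 -m handwheel '[[-1,0,0,0,0,0,0],[-1,0,0,0,0,0,0],[-1,0,0,0,0,0,0],[-1,0,0,0,0,0,0],[-1,0,0,0,0,0,0],[-1,0,0,0,0,0,0],[-1,0,0,0,0,0,0],[-1,0,0,0,0,0,0]]' 60
```

```text
time: 6.1
tool_pos: [484.4, 246.7, 82.6]
tcp_rot: [-179.8, 0.2, 75.6]
ft_force: [-1.2, -0.4, -1.1]
finger_gap: 85.5
grip_force: 0.0
time: 6.77
tool_pos: [486.7, 248.6, 86.9]
tcp_rot: [179.9, -0.1, 75.6]
ft_force: [-2.5, 0.2, 6.8]
finger_gap: 35.5
grip_force: 62.4
```

```bash
python3 -m handwheel '[[-1,0,0,-0.8,0,0,0],[-1,0,0,-1.2,0,0,0],[-1,0,0,-1.6,0,0,0],[-1,0,0,-2,0,0,0],[-1,0,0,-2.4,0,0,0],[-1,0,0,-3,0,0,0],[-1,0,0,-3,0,0,0],[-1,0,0,0,0,0,0]]'
python3 - <<'E'
from h import *
p,R,s=tool(); print(p,s['tcp_rot'],s['joint_pos'],s['finger_gap'],s['grip_force'])
for i in range(3): print(tool()[0])
n=-np.array([-0.4232,-.0218,.9058])
# target tool: z=n; keep q6 offset: yaw shift with q1
sk=np.array([518,-184.5,112.6])
z=n; 
for yaw in (20,30,40):
    x0=E(180,0,yaw).as_matrix()[:,0]; x=x0-z*(x0@z); x/=np.linalg.norm(x); R1=Ro.from_matrix(np.c_[x,np.cross(z,x),z])
    print(yaw,R1.as_euler('xyz',degrees=True)); plan(sk-n*(76+90),R1,12)
E
```

```text
time: 7.43
tool_pos: [489.4, 249.3, 234.5]
tcp_rot: [179.5, -0.4, 75.6]
ft_force: [-0.5, 0.3, -0.4]
finger_gap: 35.5
grip_force: 61.9
[489.39600949 249.32072746 234.46657906] [179.45375842  -0.38571911  75.61972473] [ 2.16535496e+01 -6.27356600e-01  9.51384219e+01 -9.46447522e-03
  8.48203050e+01  3.60364630e+01] 35.54904763262741 61.907562017440796
[489.39600949 249.32072746 234.46657906]
[489.39600949 249.32072746 234.46657906]
[489.39600949 249.32072746 234.46657906]
20 [171.46669827 -23.66416154  23.44644175]
row [-3.1098, 2.1375, -0.6001, -0.0266, 0.0255, 0.0772] x 12 mm/row 38.2 deg/row 4.90
30 [167.06066252 -21.66254638  34.84770952]
row [-3.2412, 1.842, -0.5489, -0.0285, 0.0226, 0.0619] x 12 mm/row 37.7 deg/row 4.11
40 [163.32538188 -18.99693774  45.56889622]
row [-3.3522, 1.553, -0.5005, -0.0301, 0.0198, 0.047] x 12 mm/row 37.3 deg/row 3.39
```

```bash
python3 -m handwheel '[[-1,0,0,0,0,0,0],[-1,0,0,0,0,0,0],[-1,0,0,0,0,0,0]]'
python3 - <<'E'
from h import *
p,R,s=tool()
n=-np.array([-0.4232,-.0218,.9058]); z=n
sk=np.array([518,-184.5,112.6])
x0=E(180,0,30).as_matrix()[:,0]; x=x0-z*(x0@z); x/=np.linalg.norm(x); R1=Ro.from_matrix(np.c_[x,np.cross(z,x),z])
plan(sk-n*(76+90),R1,12)
E
```

```text
time: 7.68
tool_pos: [485.4, 247.7, 224.3]
tcp_rot: [-179.9, 0.1, 75.6]
ft_force: [-0.1, -0.7, -2.3]
finger_gap: 35.4
grip_force: 61.9
row [-3.2022, 1.872, -0.6192, -0.0291, 0.0237, 0.0619] x 12 mm/row 37.6 deg/row 4.15
```

```bash
python3 -m handwheel '[[-1,-3.2,1.87,-0.62,-0.029,0.024,0.062],[-1,-3.2,1.87,-0.62,-0.029,0.024,0.062],[-1,-3.2,1.87,-0.62,-0.029,0.024,0.062],[-1,-3.2,1.87,-0.62,-0.029,0.024,0.062],[-1,-3.2,1.87,-0.62,-0.029,0.024,0.062],[-1,-3.2,1.87,-0.62,-0.029,0.024,0.062],[-1,-3.2,1.87,-0.62,-0.029,0.024,0.062],[-1,-3.2,1.87,-0.62,-0.029,0.024,0.062],[-1,-3.2,1.87,-0.62,-0.029,0.024,0.062],[-1,-3.2,1.87,-0.62,-0.029,0.024,0.062],[-1,-3.2,1.87,-0.62,-0.029,0.024,0.062],[-1,-3.2,1.87,-0.62,-0.029,0.024,0.062]]'
python3 -m handwheel '[[-1,0,0,0,0,0,0],[-1,0,0,0,0,0,0],[-1,0,0,0,0,0,0],[-1,0,0,0,0,0,0],[-1,0,0,0,0,0,0],[-1,0,0,0,0,0,0]]'
python3 - <<'E'
from h import *
import pickle
p,R,st=tool(); print(st['joint_pos'],R.as_matrix()[:,2])
s=snapshot('wrist'); save(s,'w4'); pickle.dump((s,p,R),open('w4.pkl','wb'))
for q in ['probe_center','probe_grip','probe_mouth','socket','socket_balls','contact_tip']: print(q,[(np.round(d['location'],1),round(d['conf'],2)) for d in place_of(s,q)[:2]])
print('exp mouth',p+R.apply([0,0,76]), 'exp center',p+R.apply([0,0,26]))
cv2.imwrite('pics/w4b.png',cv2.resize(s['image'][:,:,::-1],(800,600),interpolation=2))
E
```

```text
time: 8.68
tool_pos: [447.0, -188.7, 261.7]
tcp_rot: [167.3, -22.0, 34.6]
ft_force: [0.1, -0.2, -1.7]
finger_gap: 35.4
grip_force: 61.9
time: 9.18
tool_pos: [449.0, -185.8, 262.9]
tcp_rot: [167.3, -22.0, 35.0]
ft_force: [-0.2, 0.7, -1.1]
finger_gap: 35.7
grip_force: 62.0
[-41.23429345 -32.65158051 121.59869381  18.35410382  73.45383969
  13.77390687] [ 0.42566356  0.0282941  -0.90443904]
probe_center [(array([ 462.8, -183.2,  236.2]), 0.75)]
probe_grip [(array([ 448. , -184.7,  266.4]), 0.57)]
probe_mouth [(array([ 481.1, -183.1,  198.5]), 0.78), (array([ 526.4, -196.8,  106.7]), 0.16)]
socket [(array([ 513.3, -186.1,  113.3]), 0.75)]
socket_balls [(array([ 512.4, -180. ,  124.7]), 0.96)]
contact_tip [(array([ 505.1, -181.7,  132.9]), 0.36)]
exp mouth [ 481.33580894 -183.69674101  194.14805893] exp center [ 460.05263099 -185.11144622  239.37001096]
```

View pics/w4b.png

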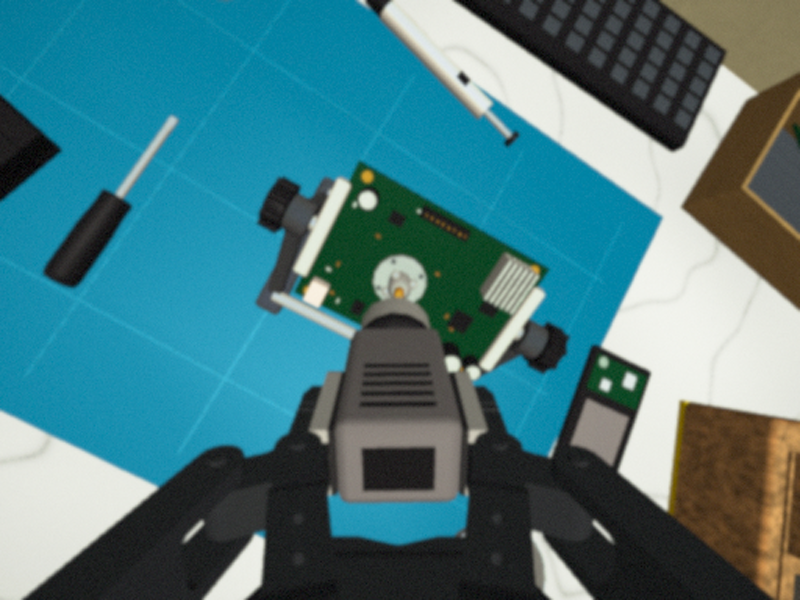

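```bash
cat > fit2.py <<'E'
from h import *
import pickle
import fit as F
from scipy.optimize import least_squares
s4,p4,R4=pickle.load(open('w4.pkl','rb')); s2=F.s
def flange(s,ctr,rad):
    hsv=cv2.cvtColor(cv2.GaussianBlur(s['image'],(3,3),0),cv2.COLOR_RGB2HSV); yy,xx=np.mgrid[:384,:512]
    f=((hsv[...,1]<90)&(hsv[...,2]>90)&(np.hypot(xx-ctr[0],yy-ctr[1])<rad)).astype(np.uint8)
    k=max(cv2.findContours(f,0,1)[0],key=len); return cv2.convexHull(k)[:,0].astype(float)
k4=flange(s4,np.array([400,279])*.64,22); k4=k4[k4[:,1]<181]
ph=F.ph
tips=[(s2,F.tip),(s4,np.array([399,293])*.64)]
def res(q):
    M=F.pose(q[:2]).as_matrix(); sk=q[2:5]; r=[]
    for s,k in((s2,F.k),(s4,k4)):
        c=proj(s,sk+np.c_[18*np.cos(ph),18*np.sin(ph),0*ph]@M.T); m=c.mean(0)
        for p in k:
            d=np.linalg.norm(c-p,axis=1); i=d.argmin(); r.append(.4*d[i]*np.sign(np.linalg.norm(p-m)-np.linalg.norm(c[i]-m)))
    for s,t in tips: r+=list((proj(s,sk+M@[0,0,24.5])[0]-t)*1.5)
    bo=sk-M@[q[5],0,4.5]
    for P,x,z in((F.far,50,-1.5),(F.near,-50,1.5)):
        a,b=proj(s2,bo+np.array([[x,-60,z],[x,60,z]])@M.T); u=(b-a)/np.linalg.norm(b-a); r+=list(.2*((P-a)@[-u[1],u[0]]))
    return np.r_[r,(bo[2]-110)/2]
b=least_squares(res,[.05,.43,518,-184,112,-7],loss='soft_l1'); q=b.x; M=F.pose(q).as_matrix(); sk=q[2:5]
if __name__=='__main__':
    np.set_printoptions(precision=2,suppress=True)
    print('yaw tilt',np.degrees(q[:2]),'socket',sk,'n',M[:,2],'u',q[5],'pivz',(sk-M@[q[5],0,4.5])[2],'cost',b.cost); print('std',np.sqrt(np.diag(np.linalg.inv(b.jac.T@b.jac))))
    im=cv2.resize(s4['image'],None,fx=3,fy=3,interpolation=2)
    T=R4.as_matrix(); dr=lambda s,P,c:cv2.polylines(im,[np.int32(np.round(proj(s,P)*3+1))],True,c,1)
    circ=lambda r,z:np.c_[r*np.cos(ph),r*np.sin(ph),0*ph+z]
    dr(s4,sk+circ(18,0)@M.T,(255,0,0)); dr(s4,sk+circ(3.5,25.5)@M.T,(255,0,0))
    dr(s4,p4+circ(17,76)@T.T,(0,0,255)); 
    for z in(-24,47): dr(s4,p4+np.array([[14,18,z],[14,-18,z],[-14,-18,z],[-14,18,z]])@T.T,(255,0,255))
    cv2.imwrite('pics/fit2.png',im[430:1030,500:1000,::-1])
    print('tool frame: socket',R4.inv().apply(sk-p4),'normal',R4.inv().apply(M[:,2]))
E
python3 fit2.py
```

```text
86 59 ellipse ((271.34576416015625, 144.80792236328125), (41.3403205871582, 44.06034469604492), 122.06759643554688)
yaw tilt [ 3.23 27.6 ] socket [ 518.85 -183.13  112.8 ] n [-0.46 -0.03  0.89] u -4.868760896895492 pivz 111.06570938194021 cost 6.576097995159823
std [0.01 0.02 0.42 0.44 1.55 0.6 ]
tool frame: socket [ -1.64   1.3  165.56] normal [-0.03 -0.02 -1.  ]
```

View pics/fit2.png

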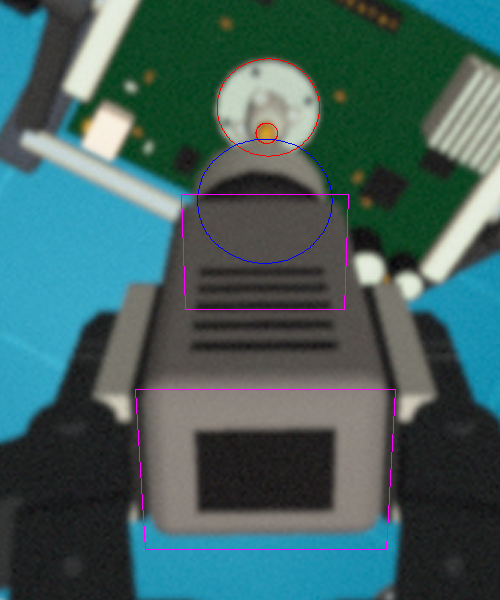

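```bash
python3 - <<'E'
from fit2 import *
p,R,s=tool()
R1=R*Ro.from_rotvec([-.02,.03,0]); n=M[:,2]
print(p,R1.as_matrix()[:,2],n)
plan(sk+n*(76+36)+R1.apply([0,.3,0]),R1,5)
E
```

```text
86 59 ellipse ((271.34576416015625, 144.80792236328125), (41.3403205871582, 44.06034469604492), 122.06759643554688)
[ 448.40860224 -187.17501723  263.02858758] [ 0.45843254  0.02566505 -0.88835855] [-0.46256376 -0.02608274  0.88620227]
row [-0.099, -0.0487, 1.0798, -0.004, 0.006, 0.0] x 5 mm/row 10.9 deg/row 0.41
```

```bash
python3 -m handwheel '[[-1,-0.1,-0.03,1.08,-0.004,0.006,0],[-1,-0.1,-0.03,1.08,-0.004,0.006,0],[-1,-0.1,-0.03,1.08,-0.004,0.006,0],[-1,-0.1,-0.03,1.08,-0.004,0.006,0],[-1,-0.1,-0.03,1.08,-0.004,0.006,0],[-1,0,0,0,0,0,0],[-1,0,0,0,0,0,0],[-1,0,0,0,0,0,0],[-1,0,0,0,0,0,0],[-1,0,0,0,0,0,0]]'
python3 - <<'E'
from h import *
import pickle
p,R,st=tool(); s=snapshot('wrist'); pickle.dump((s,p,R),open('w5.pkl','wb')); print(p,st['tcp_rot'])
q=tool()[0]; print(q)
import fit2 as G
s5=s; im=cv2.resize(s['image'],None,fx=3,fy=3,interpolation=2); T=R.as_matrix(); ph=G.ph
dr=lambda P,c:cv2.polylines(im,[np.int32(np.round(proj(s,P)*3+1))],True,c,1)
circ=lambda r,z:np.c_[r*np.cos(ph),r*np.sin(ph),0*ph+z]
dr(G.sk+circ(18,0)@G.M.T,(255,0,0)); dr(G.sk+circ(3.5,25.5)@G.M.T,(255,0,0)); dr(p+circ(17,76)@T.T,(0,0,255)); dr(p+circ(18,112)@T.T,(255,255,0))
cv2.imwrite('pics/w5.png',im[380:980,450:1050,::-1])
print('tool frame: socket',R.inv().apply(G.sk-p),'normal',R.inv().apply(G.M[:,2]))
E
```

```text
time: 10.37
tool_pos: [467.8, -187.8, 213.4]
tcp_rot: [165.8, -23.7, 35.2]
ft_force: [-0.7, -0.2, -2.1]
finger_gap: 35.9
grip_force: 61.9
[ 467.7754444  -187.76207477  213.35515367] [165.81662751 -23.68279733  35.2263431 ]
[ 467.72589697 -187.72195481  213.20938535]
86 59 ellipse ((271.34576416015625, 144.80792236328125), (41.3403205871582, 44.06034469604492), 122.06759643554688)
tool frame: socket [  0.2650025   -2.0383519  112.86182058] normal [-3.85125291e-03 -4.94890106e-04 -9.99992461e-01]
```

View pics/w5.png

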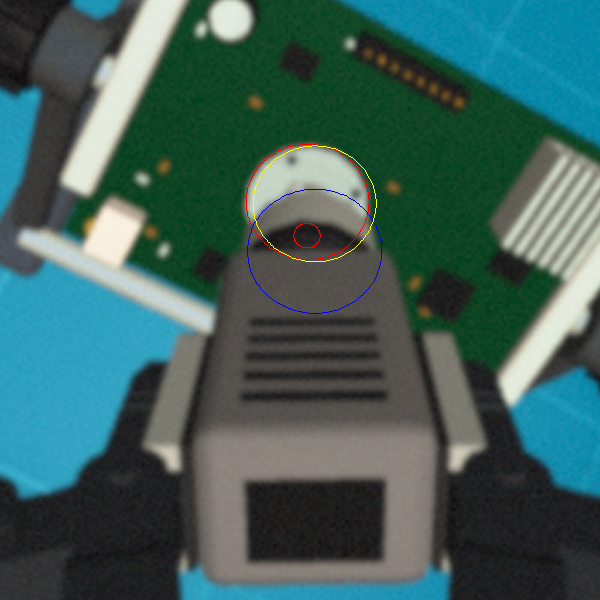

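```bash
python3 -m handwheel '[[-1,0.02,-0.17,0,0,0,0],[-1,0,0,0.4,0,0,0],[-1,0,0,0.4,0,0,0],[-1,0,0,0.4,0,0,0],[-1,0,0,0.3,0,0,0],[-1,0,0,0.2,0,0,0],[-1,0,0,0.1,0,0,0],[-1,0,0,0,0,0,0],[-1,0,0,0,0,0,0]]'
python3 -m handwheel '[[-1,0,0,0.1,0,0,0],[-1,0,0,0.1,0,0,0],[-1,0,0,0.1,0,0,0],[-1,0,0,0,0,0,0],[-1,0,0,0,0,0,0]]'
```

```text
time: 11.17
tool_pos: [475.1, -185.4, 196.0]
tcp_rot: [165.9, -23.7, 35.2]
ft_force: [0.7, -0.2, -1.2]
finger_gap: 35.2
grip_force: 61.9
time: 11.58
tool_pos: [476.4, -185.3, 193.3]
tcp_rot: [165.9, -23.7, 35.2]
ft_force: [0.9, 0.2, -1.2]
finger_gap: 35.4
grip_force: 61.9
```

```bash
cat > f.py <<'E'
from fit2 import *
p,R,s=tool(); f=R.inv().apply(s['ft_force']); t=R.inv().apply(s['wrist_torque'])
print('F tool',f,'T',t,'rim above seat %.2f'%((R.inv().apply(sk-p))[2]-76),'lat',R.inv().apply(sk-p)[:2],'cmdtilt',R.inv().apply(M[:,2])[:2])
E
python3 f.py|tail -1
python3 -m handwheel '[[-1,0,0,0.1,0,0,0],[-1,0,0,0.1,0,0,0],[-1,0,0,0,0,0,0]]'|sed -n 4p; python3 f.py|tail -1
python3 -m handwheel '[[-1,0,0,0.1,0,0,0],[-1,0,0,0.05,0,0,0],[-1,0,0,0,0,0,0]]'|sed -n 4p; python3 f.py|tail -1
```

```text
F tool [ 0.27847416 -0.02897614  1.46212656] T [ 0.10815907 -0.30519764  0.00565686] rim above seat 14.98 lat [0.62230746 0.56196152] cmdtilt [-0.00434756 -0.00195536]
ft_force: [-0.1, -1.5, 1.6]
F tool [-0.18177629  1.59254503 -1.49145811] T [-0.21210722 -0.44213109 -0.00846171] rim above seat 13.39 lat [ 0.34115171 -0.40206839] cmdtilt [-0.00410658 -0.00024531]
ft_force: [-4.2, -3.3, 4.2]
F tool [-3.22935318  1.67387954 -5.73130171] T [-0.3489061 -0.6905099 -0.0051318] rim above seat 12.18 lat [ 0.3313164  -0.66792186] cmdtilt [-0.00419576  0.00011959]
```

```bash

python3 -m handwheel '[[-1,-0.03,0.02,0.1,0,0,0],[-1,0,0,0.05,0,0,0],[-1,0,0,0,0,0,0]]'|sed -n 4p; python3 f.py|tail -1
python3 -m handwheel '[[-1,-0.02,0.02,0.1,0,0,0],[-1,0,0,0.05,0,0,0],[-1,0,0,0,0,0,0]]'|sed -n 4p; python3 f.py|tail -1
```

```text
ft_force: [1.4, -3.1, 1.5]
F tool [-2.81270264e-03  3.57503140e+00 -7.55883116e-01] T [-0.56896428 -0.35077144 -0.07114135] rim above seat 10.00 lat [ 0.86499009 -0.02114086] cmdtilt [-0.00417697 -0.00122213]
ft_force: [5.5, -3.1, -4.2]
F tool [0.77379109 4.35179182 6.11350746] T [-0.81618803 -0.05637256  0.02272643] rim above seat 7.92 lat [1.28330313 0.46592879] cmdtilt [-0.00430358 -0.00231851]
```

```bash

python3 -m handwheel '[[-1,0,0.03,0.1,0,0,0],[-1,0,0,0.1,0,0,0],[-1,0,0,0,0,0,0]]'|sed -n 4p; python3 f.py|tail -1
python3 -m handwheel '[[-1,0,0.02,0.1,0,0,0],[-1,0,0,0.1,0,0,0],[-1,0,0,0,0,0,0]]'|sed -n 4p; python3 f.py|tail -1
```

```text
ft_force: [3.0, -0.7, -6.2]
F tool [-0.5987305   0.63878617  6.89955827] T [ 0.03070936 -0.26070349  0.0120186 ] rim above seat 5.57 lat [1.62703087 1.14130763] cmdtilt [-0.00486428 -0.00424171]
ft_force: [-1.0, 0.1, -0.0]
F tool [-0.67545671 -0.56572769 -0.40070429] T [ 0.25041484 -0.31011842  0.07401214] rim above seat 4.45 lat [ 1.08418712 -0.08227416] cmdtilt [-0.0043745  -0.00253793]
```

```bash

python3 -m handwheel '[[-1,0,0,0.1,0,0,0],[-1,0,0,0.1,0,0,0],[-1,0,0,0,0,0,0]]'|sed -n 4p; python3 f.py|tail -1
python3 -m handwheel '[[-1,0,0,0.1,0,0,0],[-1,0,0,0.05,0,0,0],[-1,0,0,0,0,0,0]]'|sed -n 4p; python3 f.py|tail -1
```

```text
ft_force: [-2.4, 0.9, 1.6]
F tool [-0.67112302 -1.60174464 -2.5433371 ] T [ 0.31185029 -0.26475557 -0.00739033] rim above seat 2.70 lat [ 0.83532154 -0.63951224] cmdtilt [-0.00400983 -0.00146904]
ft_force: [-4.3, 0.5, 5.1]
F tool [-0.90577262 -1.29342321 -6.44696216] T [ 0.35522324 -0.30949451 -0.03824461] rim above seat 1.34 lat [ 0.81698281 -0.75379355] cmdtilt [-0.00403666 -0.00131106]
```

```bash

python3 -m handwheel '[[-1,0,0,0.1,0,0,0],[-1,0,0,0,0,0,0],[-1,0,0,0,0,0,0]]'|sed -n 4p; python3 f.py|tail -1
python3 -m handwheel '[[-1,0,0,0.05,0,0,0],[-1,0,0,0,0,0,0],[-1,0,0,0,0,0,0]]'|sed -n 4p; python3 f.py|tail -1
```

```text
ft_force: [-13.5, 2.2, 14.4]
F tool [ -3.14352089  -5.06135345 -18.93945529] T [ 1.31017443 -0.83446246 -0.03175573] rim above seat 1.09 lat [ 0.65968564 -0.875469  ] cmdtilt [-0.00425548 -0.00147238]
ft_force: [-18.4, 4.2, 18.4]
F tool [ -4.16250204  -8.29983169 -24.72394725] T [ 1.8429631  -1.09486753  0.00995367] rim above seat 0.99 lat [ 0.63011806 -0.91733475] cmdtilt [-0.00442856 -0.00160577]
```

```bash

python3 -m handwheel '[[-1,-0.02,-0.04,0,0,0,0],[-1,0,0,0,0,0,0],[-1,0,0,0,0,0,0],[-1,0,0,0,0,0,0]]'; python3 f.py|tail -1
python3 - <<'E'
from h import *
s=snapshot('wrist'); cv2.imwrite('pics/w6.png',cv2.resize(s['image'][150:384,100:412,::-1],None,fx=2.5,fy=2.5,interpolation=2))
for q in ['probe_mouth','probe_center','probe_grip']: print(q,[(np.round(d['location'],1),round(d['conf'],2)) for d in place_of(s,q)[:1]])
E
```

```text
time: 14.42
tool_pos: [483.4, -186.1, 181.2]
tcp_rot: [165.8, -23.7, 35.3]
ft_force: [-16.8, 2.5, 18.6]
finger_gap: 35.8
grip_force: 65.3
F tool [ -3.81032502  -6.01446447 -24.19352864] T [ 1.45794612 -0.88995838 -0.01928054] rim above seat 1.04 lat [ 0.64234966 -0.90124563] cmdtilt [-0.00407392 -0.00078212]
probe_mouth [(array([ 518. , -183.4,  112.9]), 0.83)]
probe_center [(array([ 498.4, -187.5,  158. ]), 0.65)]
probe_grip [(array([ 485.3, -186.6,  182.9]), 0.74)]
```

View pics/w6.png

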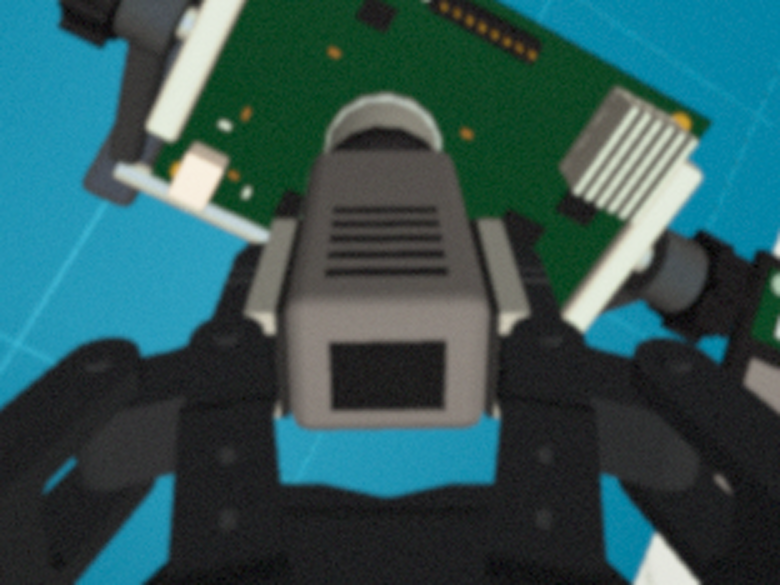

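The picture shows the nose seated on the flange, with a thin even ring of flange (about 328–440, 95–150) showing around it. The push is steady at about 24 N, so I'm handing in.

```bash
python3 -c "
from bench import hand_in; print(hand_in())"
```

```text
the job is handed in; nothing more can be done
None
```

I handed the job in at about 14.5 s with the probe snapped over the socket's balls, its rim against the flange, and still gripped at about 65 N and pressed with about 24 N; the judge gave no verdict, and I could not read the contact travel directly.

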